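# Sort wet carving blanks from dry ones by heft

### The job

The three carving blanks on the plywood board look alike, but any that weighs more than 450 g is still wet inside. Telling them apart by the weight felt when lifted, lay the wet (heavy) ones across the battens of the drying rack and the dry (lighter) ones in the grey tray. Every blank must end lying flat and the way up it is now, side by side with the others and not stacked, well within its rack or tray, and let go; one that is within about 40 g of 450 g may go in either.

Things in the scene. Friction and masses are not known exactly. Their poses are not given: they have to be found in the camera images.
- board: Plain flat sheet of plywood, 340 (its x) x 190 (its y) x 12 mm, fixed to the table; the three blanks start on it. Origin: centre of its underside, on the table; z up.
- rack: Drying rack fixed to the table: wooden base 340 (its x) x 190 (y) x 12 mm with two dark battens, 22 mm wide and 14 mm high, along its whole x at y = -50 and +50 mm. Blanks lie across both battens, length along y, on their tops 26 mm above the origin; three fit side by side at x = -100, 0, 100 mm. Origin: centre of the underside.
- tray: Grey sheet-metal tray fixed to the table, 360 (its x) x 200 (y) mm outside, with a 4 mm thick rim 22 mm high all round and a flat floor 6 mm above the table. Three blanks fit side by side at x = -100, 0, 100 mm, length along y. Origin: centre of the underside.
- blank1: One of three like pale wood blanks, a block 58 (its x) x 150 (y) x 70 mm high (z), lying on the plywood board, length roughly along the board's y, 100 mm apart; this one starts nearest the robot. Mass unknown, 220 to 680 g, new for each blank each time. Origin: centre of its underside. Grip across the 58 mm.
- blank2: One of three like pale wood blanks, a block 58 (its x) x 150 (y) x 70 mm high (z), lying on the plywood board, length roughly along the board's y, 100 mm apart; this one starts in the middle. Mass unknown, 220 to 680 g, new for each blank each time. Origin: centre of its underside. Grip across the 58 mm.
- blank3: One of three like pale wood blanks, a block 58 (its x) x 150 (y) x 70 mm high (z), lying on the plywood board, length roughly along the board's y, 100 mm apart; this one starts farthest from the robot. Mass unknown, 220 to 680 g, new for each blank each time. Origin: centre of its underside. Grip across the 58 mm.
Mind the look-alikes: they are no part of the job. What is shaped like the blank3 but red is not meant.

How it is judged (in metres and radians):
At the end, for the whole second after the job is handed in: Each blank is at rest, same way up (tilt < 0.1 rad), on the rack's battens or the tray's floor (height within 5 mm, centre within 150 mm along its x and 40 mm along its y). One on the rack bears on it with over 3.97 N (405 g), one in the tray with under 4.86 N (495 g) (((x of blank1 in the frame of rack between -0.15 and 0.15 m and y of blank1 in the frame of rack between -0.04 and 0.04 m and z of blank1 in the frame of rack between 0.021 and 0.031 m and contact force between blank1 and rack above 3.97 N) or (x of blank1 in the frame of tray between -0.15 and 0.15 m and y of blank1 in the frame of tray between -0.04 and 0.04 m and z of blank1 in the frame of tray between 0.001 and 0.011 m and contact force between blank1 and tray below 4.86 N)) and angle between each of blank1, blank2, blank3's own z axis and vertical below 0.1 rad and linear speed of each of blank1, blank2, blank3 below 0.02 m/s and angular speed of each of blank1, blank2, blank3 below 0.2 rad/s and ((x of blank2 in the frame of rack between -0.15 and 0.15 m and y of blank2 in the frame of rack between -0.04 and 0.04 m and z of blank2 in the frame of rack between 0.021 and 0.031 m and contact force between blank2 and rack above 3.97 N) or (x of blank2 in the frame of tray between -0.15 and 0.15 m and y of blank2 in the frame of tray between -0.04 and 0.04 m and z of blank2 in the frame of tray between 0.001 and 0.011 m and contact force between blank2 and tray below 4.86 N)) and ((x of blank3 in the frame of rack between -0.15 and 0.15 m and y of blank3 in the frame of rack between -0.04 and 0.04 m and z of blank3 in the frame of rack between 0.021 and 0.031 m and contact force between blank3 and rack above 3.97 N) or (x of blank3 in the frame of tray between -0.15 and 0.15 m and y of blank3 in the frame of tray between -0.04 and 0.04 m and z of blank3 in the frame of tray between 0.001 and 0.011 m and contact force between blank3 and tray below 4.86 N))); the robot touches nothing.
It also fails if it takes over 72 s, if anything falls off the work surface, if the arm or the gripper's body presses on something with over 40 N, if the wrist force passes 120 N, or if a joint passes its speed limit or range.

### The arm

A 7-joint arm with a two-finger parallel gripper is mounted at the origin on the work surface. World frame = base frame: x ahead of the robot, y to its left, z up, the work surface at z = 0. Lengths are in mm, angles in rad, forces in N, time in s.
With the tool pointing down it reaches from about 425 to 875 mm from the base axis. Payload 8.4 kg.
Tool frame: the origin (TCP) lies between the finger pads; the fingertips stand 17 mm ahead of it and the grasp point (between the pads) lies 2 mm behind it (manip.finger_overhang is the distance from the TCP to the fingertips, in mm); z points along the fingers, y is the line along which they close (so a half turn about z gives the same grasp; the last joint's range is limited). The gripper opens to 85 mm and grips with 20 to 120 N. Pads are 22 mm wide; open, the fingers measure 114 mm over their backs; the gripper's body (76 mm by 85 mm) begins 54 mm behind the grasp point. The pads swing forward as they close: fully open they stand 13 mm farther back than shut.
Start: joints at [-1.432, 0.333, 0.04, 1.465, -0.013, 1.343, -0.059], TCP at [153.121, 631.679, 248.308] pointing down, gripper open.
Joint ranges: [-2.58, 2.58], [-0.38, 2.09], [-1.3, 1.39], [0.25, 2.4], [-1.5, 4.64], [0.08, 2.09], [-2.65, 2.65]. Speed limits (rad/s): [2.22, 2.22, 2.79, 2.79, 3.14, 3.14, 3.14].

### API

Orientations are given as a unit quaternion [x, y, z, w].
In Python, from workcell import readout, vision, manip gives the robot as it stands.
- The arm moves only by the tool jog_arm, never from a script. Its argument "plan" is a list of rows, each a list of 2 entries, a list of its own where there are three numbers: the shift along the world's x, y, z in mm, then the turn about the world's z in rad. In form: [[[x, y, z], roll], ...]. A call has 1 to 12 rows; each row shifts and turns the commanded pose from where the row before left it; what a row does not reach is not made up. A row lasts 1/10 s, in which the tool goes at most 50 mm and 8.59 degrees, less where a joint would pass 70% of its speed; a pose out of reach is approached as far as the arm can. A call is refused whole if a number of a shift passes 50 or a number of a turn 0.15, either way. A call with a gripper value outside its range is refused whole. "jaw" is the closure, from -1 (fully open) to 1 (shut), set as the call begins (left out, the last holds). The fingers move at their own pace and stop on an object; "newtons" is the grip in N (left out, the last holds). Time passes only in rows, so rows that do not move let the fingers close. It gives the time, the measured TCP pose, the force, the opening and the grip force at its end, in the units of the state.
- readout.get_obs(): the state, without advancing time (a new reading comes with each control period).
- vision.camera(name): name is "side" or "top" or "wrist"; returns (picture, depth): 480x640x3 uint8, red, green, blue; 480x640 float32, mm along the optical axis (not along the pixel's ray), 0 where there is no reading.
- vision.camera_model(name): a dict with "fx", "fy", "cx", "cy" (pixels), "R" (3x3) and "t" (3): a world point X has camera coordinates R X + t. Camera axes: x right, y down, z forward; pixel columns grow to the right and rows downward; lengths in mm; the calibration is good to about 2 mm. A picture is of the moment at which its call begins: read the wrist's pose just before it. camera_model takes no time and is no camera call; for the wrist camera it gives the pose at the moment of the call.
- manip.job_done(): hands the job in; it is judged then, once.
The state is a dict: "clock": time; "joint_pos": joint angles; "joint_velocities": joint speeds; "tau": joint torques, N m; "position": TCP position; "eef_rot": TCP orientation; "wrist_force": force on the tool from outside, world axes, zero at the start; "wrist_torque": the same for the moment, N m; "opening": opening from 0.0 (shut) to 1.0 (fully open); "finger_force": force on a finger pad.
Only numpy, scipy, OpenCV 4.12 (cv2) and the standard library are available. Lean on these libraries where they do the work, as an engineer would, in place of code of your own. Each camera call takes 0.05 s, during which the arm holds its last target. There are 200 camera calls.

## Working session

There is one attempt and no reset: what is moved stays moved. The work goes in short steps, Python scripts to look and compute and a tool call to move; the robot and the scene stay as the last step left them, time stands still between calls to the robot, and variables do not carry over. Pictures are saved under pics/ and viewed, at most 10 in all, crops included, and the job is handed in when it is done.

Besides the shell and the picture viewer there is one more tool, called after "Emit:" as a command line: name --argument value ..., lists and objects as JSON in quotes. jog_arm: Moves the arm, as the interface text tells. Its arguments: {"type":"object","properties":{"plan":{"type":"array","items":{"type":"array"}},"jaw":{"type":"number"},"newtons":{"type":"number"}},"required":["plan"]}

```bash
mkdir -p pics; ls
python3 - <<'E'
from workcell import readout, vision, manip
import cv2
o=readout.get_obs(); print(o)
for n in("top","side"):
    p,d=vision.camera(n); cv2.imwrite(f"pics/{n}0.png",p[:,:,::-1])
    import numpy as np; np.save(f"pics/{n}0.npy",d); np.save(f"pics/{n}0rgb.npy",p)
    m=vision.camera_model(n); print({k:np.round(v,3).tolist() for k,v in m.items()})
E
```

```text
pics
{'clock': 0.0, 'joint_pos': array([-1.43217808,  0.33393938,  0.03986318,  1.46627941, -0.01341334,
        1.34327399, -0.05847156]), 'joint_velocities': array([-5.75177936e-04, -9.57586936e-05, -4.67468708e-04,  2.29476988e-03,
       -4.47791812e-05,  1.86497779e-03, -1.15162299e-03]), 'tau': array([ 9.38502380e-04, -6.58543611e+01,  1.36613008e+00, -4.05562842e+01,
        1.69502356e-02,  1.25805137e-02, -1.86266908e-05]), 'position': array([153.04411697, 631.28926941, 247.3986912 ]), 'eef_rot': array([ 1.18620071e-01,  9.92939379e-01, -8.15605937e-04, -4.93023778e-05]), 'wrist_force': array([-0.83907306,  0.18845701,  0.33213697]), 'wrist_torque': array([0.02209859, 0.0505184 , 0.01207602]), 'finger_force': 0.0, 'opening': 1.0003001118056352}
{'fx': 436.717, 'fy': 436.717, 'cx': 318.338, 'cy': 238.705, 'R': [[-0.023, -1.0, 0.002], [-0.987, 0.022, -0.157], [0.157, -0.006, -0.988]], 't': [-108.113, 450.524, 1054.771]}
{'fx': 490.364, 'fy': 490.364, 'cx': 328.375, 'cy': 236.82, 'R': [[0.993, -0.118, -0.017], [-0.097, -0.718, -0.69], [0.069, 0.686, -0.724]], 't': [-456.966, 17.084, 1272.092]}
```

View pics/top0.png

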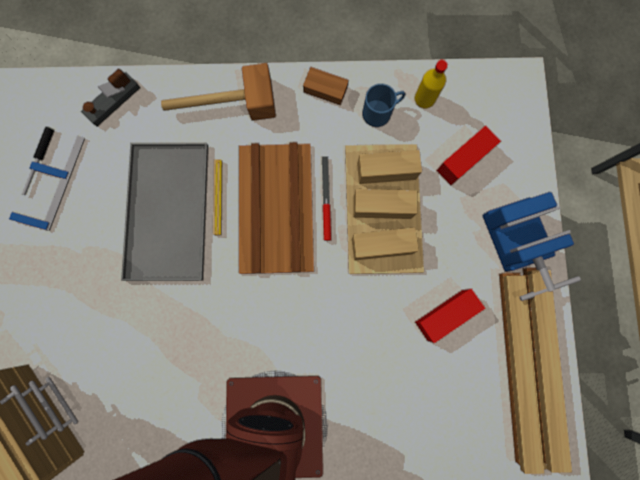

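View pics/side0.png

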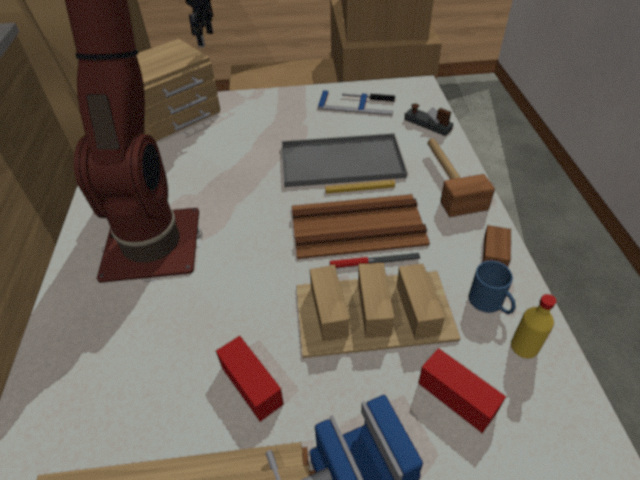

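The top view shows the tray (about 167,212), rack (276,208) and board with three blanks (388,165 / 386,203 / 386,243), with image up as +x and image right as −y. The red blocks are decoys. The side view agrees.

```bash
cat > h.py <<'E'
import numpy as np, cv2
from workcell import readout, vision, manip
def cloud(n,d,m=None):
    m=m or vision.camera_model(n); v,u=np.mgrid[:480,:640]
    c=np.stack([(u-m["cx"])/m["fx"]*d,(v-m["cy"])/m["fy"]*d,d],-1)
    return (c-np.array(m["t"]))@np.array(m["R"])
def rects(P,mask,amin=300):
    mask=cv2.morphologyEx(mask.astype(np.uint8),cv2.MORPH_OPEN,np.ones((3,3)))
    k,l,s,_=cv2.connectedComponentsWithStats(mask)
    for i in range(1,k):
        if s[i,4]<amin: continue
        q=P[l==i]; (cx,cy),(w,h),a=cv2.minAreaRect(q[:,:2].astype(np.float32))
        if w>h: w,h,a=h,w,a+90
        print("px",s[i,:4].tolist(),"c",round(cx),round(cy),"z",np.median(q[:,2]).round(1),"size",round(w),round(h),"long-axis deg",round((a+90)%180,1))
E
python3 - <<'E'
from h import *
p=np.load("pics/top0rgb.npy"); d=np.load("pics/top0.npy"); P=cloud("top",d); z=P[...,2]
r,g,b=[p[...,i].astype(int) for i in range(3)]
roi=np.zeros(z.shape,bool); roi[125:290,100:430]=1
print("blanks");rects(P,roi&(abs(z-82)<8)&(d>0)&(g>90)&(b<g))
print("wood low");rects(P,roi&(z>6)&(z<50)&(d>0))
print("battens");rects(P,roi&(z>20)&(z<32)&(d>0),60)
hsv=cv2.cvtColor(p,cv2.COLOR_RGB2HSV)
print("rack colour");rects(P,roi&(hsv[...,0]<14)&(hsv[...,1]>100)&(z<40))
print("grey");rects(P,roi&(hsv[...,1]<40)&(hsv[...,2]<140)&(z<40))
for uv in [(205,160),(212,203),(260,350),(250,167),(212,226),(30,255-0)]: print(uv,P[uv[0],uv[1]].round())
E
```

```text
blanks
px [359, 150, 63, 27] c 626 -299 z 83.2 size 59 150 long-axis deg 93.3
px [355, 189, 63, 25] c 530 -284 z 83.2 size 59 151 long-axis deg 87.4
px [354, 228, 65, 29] c 429 -278 z 83.1 size 58 150 long-axis deg 94.6
wood low
px [121, 142, 87, 139] c 536 272 z 17.7 size 203 362 long-axis deg 178.9
px [239, 142, 75, 132] c 539 -9 z 14.0 size 189 341 long-axis deg 0.3
px [345, 144, 79, 130] c 531 -288 z 13.6 size 191 341 long-axis deg 179.7
px [322, 156, 10, 85] c 559 -140 z 16.4 size 22 225 long-axis deg 0.4
px [213, 159, 9, 76] c 569 141 z 15.9 size 22 200 long-axis deg 0.0
battens
px [251, 143, 10, 130] c 538 41 z 27.0 size 23 338 long-axis deg 0.3
px [289, 142, 11, 130] c 538 -59 z 27.1 size 22 338 long-axis deg 0.3
rack colour
px [289, 143, 17, 129] c 537 -62 z 26.4 size 40 335 long-axis deg 0.5
px [249, 144, 15, 129] c 536 38 z 26.5 size 35 335 long-axis deg 178.5
grey
px [121, 143, 88, 142] c 530 272 z 7.3 size 204 368 long-axis deg 178.9
px [321, 156, 9, 47] c 610 -140 z 13.9 size 20 127 long-axis deg 0.4
(205, 160) [548. 288.  14.]
(212, 203) [526. 174.  22.]
(260, 350) [ 396. -197.    9.]
(250, 167) [432. 267.  10.]
(212, 226) [529. 120.   0.]
(30, 255) [1566.  150. -750.]
```

Emit:
jog_arm --plan '[[[33,-35,0],-0.106],[[33,-35,0],-0.106],[[33,-35,0],-0.106],[[33,-35,0],-0.106],[[33,-35,0],-0.106],[[33,-35,0],-0.106],[[33,-35,0],-0.106],[[33,-35,0],-0.106],[[33,-35,0],-0.106],[[33,-35,0],-0.106],[[33,-35,0],-0.106],[[33,-35,0],-0.106]]' --jaw -1

```text
clock: 1.3
position: [550.0, 210.0, 248.2]
eef_rot: [0.687, 0.727, -0.0, -0.0]
wrist_force: [0.2, -0.2, 0.4]
opening: 1.002
finger_force: 0.0
```

Emit:
jog_arm --plan '[[[7,-45,0],0],[[7,-45,0],0],[[7,-45,0],0],[[7,-45,0],0],[[7,-45,0],0],[[7,-45,0],0],[[7,-45,0],0],[[7,-45,0],0],[[7,-45,0],0],[[7,-45,0],0],[[0,0,0],0],[[0,0,0],0]]'

```text
clock: 2.5
position: [618.5, -239.9, 247.6]
eef_rot: [0.686, 0.727, -0.001, -0.0]
wrist_force: [0.7, 0.1, 0.4]
opening: 0.998
finger_force: 0.0
```

```bash
cat >> h.py <<'E'
def yaw(o):
    x,y,z,w=o["eef_rot"]; a=2*np.degrees(np.arctan2(y,x))-90
    return (a+90)%180-90
def st():
    o=readout.get_obs(); print("t",round(o["clock"],2),"pos",o["position"].round(1),"yaw",yaw(o).round(2),"F",o["wrist_force"].round(2),"open",round(o["opening"],2),"ff",round(o["finger_force"],1))
def wrist():
    m=vision.camera_model("wrist"); p,d=vision.camera("wrist"); P=cloud("wrist",d,m); return p,d,P
E
python3 - <<'E'
from h import *
st(); p,d,P=wrist(); z=P[...,2]
cv2.imwrite("pics/w1.png",p[:,:,::-1]); rects(P,(abs(z-82)<6)&(d>0))
print(readout.get_obs()["joint_pos"].round(2))
E
```

```text
t 2.5 pos [ 618.5 -239.9  247.6] yaw 3.32 F [0.71 0.14 0.44] open 1.0 ff 0.0
px [0, 153, 113, 199] c 429 -279 z 83.1 size 60 150 long-axis deg 94.6
px [155, 168, 86, 200] c 530 -285 z 82.9 size 58 150 long-axis deg 87.3
px [283, 200, 82, 188] c 625 -300 z 82.8 size 58 150 long-axis deg 93.1
px [492, 238, 77, 79] c 769 -269 z 82.1 size 26 74 long-axis deg 57.4
px [522, 256, 82, 84] c 809 -293 z 82.2 size 36 72 long-axis deg 61.8
[-0.23  0.43  0.73  1.46 -0.29  1.37  0.58]
```

Emit:
jog_arm --plan '[[[4,-30,0],0],[[3,-30,0],0],[[0,0,-20],0],[[0,0,-40],0],[[0,0,-40],0],[[0,0,-40],0],[[0,0,-30],0],[[0,0,-20],0],[[0,0,-12],0],[[0,0,0],0]]'

```text
clock: 3.55
position: [625.9, -296.1, 44.8]
eef_rot: [0.684, 0.729, -0.0, -0.001]
wrist_force: [-0.9, 0.2, 0.3]
opening: 0.999
finger_force: 0.0
```

Emit:
jog_arm --plan '[[[0,0,0],0],[[0,0,0],0],[[0,0,0],0],[[0,0,0],0],[[0,0,0],0],[[0,0,0],0],[[0,0,0],0]]' --jaw 1 --newtons 50

```text
clock: 4.25
position: [627.1, -298.6, 48.1]
eef_rot: [0.685, 0.728, 0.001, 0.001]
wrist_force: [-1.5, 1.5, 6.6]
opening: 0.671
finger_force: 55.8
```

Emit:
jog_arm --plan '[[[0,0,15],0],[[0,0,35],0],[[0,0,30],0],[[0,0,20],0],[[0,0,0],0],[[0,0,0],0],[[0,0,0],0],[[0,0,0],0],[[0,0,0],0],[[0,0,0],0]]'

```text
clock: 5.25
position: [625.9, -298.2, 145.7]
eef_rot: [0.685, 0.728, -0.0, -0.0]
wrist_force: [-1.1, 0.6, -3.5]
opening: 0.67
finger_force: 55.0
```

Run:
```python
from h import *
for i in range(8): st(); vision.camera("top")
```

```text
t 5.25 pos [ 625.9 -298.2  145.7] yaw 3.49 F [-1.14  0.62 -3.53] open 0.67 ff 55.0
t 5.3 pos [ 626.  -298.3  145.9] yaw 3.49 F [-0.53 -0.26 -3.93] open 0.67 ff 55.0
t 5.35 pos [ 626.  -298.3  146. ] yaw 3.49 F [ 0.46 -0.49 -3.23] open 0.68 ff 55.0
t 5.4 pos [ 626.1 -298.3  146.1] yaw 3.49 F [-0.29  0.07 -3.35] open 0.67 ff 55.0
t 5.45 pos [ 626.1 -298.3  146.2] yaw 3.49 F [-0.71 -0.58 -3.33] open 0.67 ff 55.0
t 5.5 pos [ 626.1 -298.3  146.3] yaw 3.49 F [-0.2   0.62 -3.21] open 0.67 ff 55.0
t 5.55 pos [ 626.1 -298.4  146.3] yaw 3.49 F [-0.77 -0.12 -3.34] open 0.68 ff 55.0
t 5.6 pos [ 626.1 -298.3  146.3] yaw 3.49 F [ 0.   -0.25 -3.82] open 0.67 ff 55.0
```

Emit:
jog_arm --plan '[[[1,30,0],0],[[1,45,0],0],[[1,49,0],-0.01],[[1,49,0],-0.01],[[1,49,0],-0.01],[[1,49,0],-0.01],[[1,49,0],-0.01],[[1,49,0],-0.01],[[1,49,0],-0.01],[[1,49,0],0],[[1,49,0],0],[[0,30,0],0]]'

```text
clock: 6.85
position: [636.2, 253.3, 146.1]
eef_rot: [0.709, 0.706, 0.001, -0.001]
wrist_force: [-0.2, 0.7, -3.5]
opening: 0.672
finger_force: 54.9
```

Emit:
jog_arm --plan '[[[0,20,0],0],[[0,5,-10],0],[[0,0,-30],0],[[0,0,-30],0],[[0,0,-15],0],[[0,0,0],0],[[0,0,0],0]]'

```text
clock: 7.55
position: [637.9, 271.5, 62.1]
eef_rot: [0.711, 0.703, 0.0, 0.0]
wrist_force: [0.5, 0.7, -3.0]
opening: 0.673
finger_force: 54.8
```

Emit:
jog_arm --plan '[[[0,0,-10],0],[[0,0,-6],0],[[0,0,-4],0],[[0,0,-1],0],[[0,0,0],0],[[0,0,0],0],[[0,0,0],0],[[0,0,0],0]]'

```text
clock: 8.35
position: [637.0, 272.8, 42.0]
eef_rot: [0.71, 0.704, 0.0, -0.0]
wrist_force: [-8.4, -2.4, 11.3]
opening: 0.67
finger_force: 56.4
```

Emit:
jog_arm --plan '[[[0,0,0],0],[[0,0,0],0],[[0,0,0],0],[[0,0,0],0],[[0,0,0],0],[[0,0,15],0],[[0,0,40],0],[[0,0,45],0],[[0,0,45],0],[[0,0,40],0],[[0,0,20],0],[[0,0,0],0]]' --jaw -1

```text
clock: 9.55
position: [638.8, 272.7, 250.7]
eef_rot: [0.71, 0.704, 0.003, 0.001]
wrist_force: [-0.4, 0.5, -0.1]
opening: 0.999
finger_force: 0.0
```

Run:
```python
from h import *
for i in range(6): st(); vision.camera("top")
p,d,P=wrist(); z=P[...,2]
rects(P,(abs(z-76)<6)&(d>0))
p,d=vision.camera("top"); P=cloud("top",d); rects(P,(abs(P[...,2]-79)<8)&(d>0))
```

```text
t 9.55 pos [638.8 272.7 250.7] yaw -0.54 F [-0.44  0.51 -0.08] open 1.0 ff 0.0
t 9.6 pos [637.9 272.6 248.1] yaw -0.53 F [-0.08 -0.19 -0.77] open 1.0 ff 0.0
t 9.65 pos [637.2 272.6 246.2] yaw -0.52 F [-1.02 -0.01 -0.36] open 1.0 ff 0.0
t 9.7 pos [636.8 272.5 245. ] yaw -0.52 F [ 0.17 -0.27 -0.78] open 1.0 ff 0.0
t 9.75 pos [636.6 272.5 244.4] yaw -0.52 F [ 0.25 -0.1  -0.65] open 1.0 ff 0.0
t 9.8 pos [636.5 272.5 244.1] yaw -0.52 F [-0.06  0.5  -0.86] open 1.0 ff 0.0
px [275, 113, 87, 206] c 636 271 z 76.8 size 58 150 long-axis deg 89.1
px [242, 63, 32, 47] c 839 29 z 80.9 size 70 122 long-axis deg 7.0
px [128, 153, 62, 24] c 637 271 z 76.9 size 60 150 long-axis deg 88.8
px [355, 189, 63, 25] c 531 -284 z 83.0 size 59 151 long-axis deg 87.0
px [353, 228, 66, 30] c 429 -278 z 83.1 size 59 150 long-axis deg 94.7
px [521, 257, 51, 216] c 145 -630 z 76.3 size 83 481 long-axis deg 179.3
```

Emit:
jog_arm --plan '[[[-9,-45,0],0],[[-9,-48,0],0],[[-9,-48,0],-0.01],[[-9,-48,0],-0.01],[[-9,-48,0],-0.01],[[-9,-48,0],-0.01],[[-9,-48,0],0],[[-9,-48,0],0],[[-9,-48,0],0],[[-9,-48,0],0],[[-9,-48,0],0],[[-7,-32,0],0]]'

```text
clock: 11.15
position: [529.4, -288.0, 245.3]
eef_rot: [0.725, 0.688, -0.0, 0.0]
wrist_force: [-0.3, -0.1, 0.1]
opening: 1.001
finger_force: 0.0
```

Emit:
jog_arm --plan '[[[0,0,-20],0],[[0,0,-40],0],[[0,0,-30],0],[[0,0,-10],0],[[0,0,0],0],[[0,0,0],0],[[0,0,0],0],[[0,0,0],0],[[0,0,0],0]]'

```text
clock: 12.05
position: [531.6, -284.4, 146.2]
eef_rot: [0.724, 0.69, 0.0, 0.001]
wrist_force: [-0.9, -0.0, -1.0]
opening: 1.001
finger_force: 0.0
```

```bash
cat >> h.py <<'E'
def weigh(n=10):
    f=[]
    for i in range(n): f.append(readout.get_obs()["wrist_force"][2]); vision.camera("side")
    st(); print("Fz mean",np.mean(f).round(2),"sd",np.std(f).round(2))
E
python3 -c "
from h import *
weigh()"
```

```text
t 12.55 pos [ 531.1 -284.3  145.3] yaw -2.81 F [-0.57  0.49 -0.75] open 1.0 ff 0.0
Fz mean -0.1 sd 0.56
```

Tare is about −0.1 N. Descend and grasp.

Emit:
jog_arm --plan '[[[-1,0,-20],0],[[0,0,-35],0],[[0,0,-25],0],[[0,0,-15],0],[[0,0,-4],0],[[0,0,0],0],[[0,0,0],0]]'

```text
clock: 13.25
position: [530.8, -284.8, 47.5]
eef_rot: [0.724, 0.689, 0.0, 0.001]
wrist_force: [0.3, 0.8, 0.2]
opening: 0.998
finger_force: 0.0
```

Emit:
jog_arm --plan '[[[0,0,0],0],[[0,0,0],0],[[0,0,0],0],[[0,0,0],0],[[0,0,0],0],[[0,0,0],0],[[0,0,0],0]]' --jaw 1 --newtons 50

```text
clock: 13.95
position: [530.6, -284.5, 47.3]
eef_rot: [0.724, 0.69, 0.0, 0.0]
wrist_force: [-1.9, 1.5, 8.0]
opening: 0.676
finger_force: 53.6
```

Emit:
jog_arm --plan '[[[0,0,15],0],[[0,0,35],0],[[0,0,30],0],[[0,0,15],0],[[0,0,5],0],[[0,0,0],0],[[0,0,0],0],[[0,0,0],0],[[0,0,0],0],[[0,0,0],0],[[0,0,0],0]]'

```text
clock: 15.05
position: [530.0, -284.3, 146.0]
eef_rot: [0.724, 0.69, -0.0, -0.0]
wrist_force: [-0.4, 0.5, -3.3]
opening: 0.675
finger_force: 53.5
```

```bash
python3 -c "
from h import *
weigh(14)"
```

```text
t 15.75 pos [ 530.1 -284.3  146.3] yaw -2.81 F [-0.53  0.57 -2.06] open 0.67 ff 53.5
Fz mean -2.71 sd 0.39
```

Emit:
jog_arm --plan '[[[1,30,0],0],[[1,45,0],0],[[1,49,0],0.01],[[1,49,0],0.01],[[1,49,0],0.01],[[1,49,0],0],[[0,49,0],0],[[0,49,0],0],[[0,49,0],0],[[0,49,0],0],[[0,45,0],0],[[0,30,0],0]]'

```text
clock: 16.95
position: [535.3, 261.9, 146.2]
eef_rot: [0.713, 0.702, 0.0, -0.0]
wrist_force: [-0.3, -0.6, -2.6]
opening: 0.679
finger_force: 53.5
```

Emit:
jog_arm --plan '[[[0,14,0],0],[[0,0,-10],0],[[0,0,-30],0],[[0,0,-30],0],[[0,0,-15],0],[[0,0,-10],0],[[0,0,-6],0],[[0,0,-4],0],[[0,0,-1],0],[[0,0,0],0],[[0,0,0],0],[[0,0,0],0]]'

```text
clock: 18.15
position: [536.9, 271.6, 41.3]
eef_rot: [0.714, 0.7, 0.001, 0.0]
wrist_force: [-1.7, -2.5, 6.7]
opening: 0.668
finger_force: 54.3
```

Emit:
jog_arm --plan '[[[0,0,0],0],[[0,0,0],0],[[0,0,0],0],[[0,0,0],0],[[0,0,0],0],[[0,0,15],0],[[0,0,40],0],[[0,0,45],0],[[0,0,45],0],[[0,0,40],0],[[0,0,20],0],[[0,0,0],0]]' --jaw -1

```text
clock: 19.35
position: [537.7, 272.0, 250.0]
eef_rot: [0.714, 0.7, 0.003, 0.0]
wrist_force: [0.3, -0.5, 0.3]
opening: 0.996
finger_force: 0.0
```

Emit:
jog_arm --plan '[[[-9,-45,0],0.01],[[-9,-48,0],0.01],[[-9,-48,0],0.01],[[-9,-48,0],0.01],[[-9,-48,0],0.01],[[-9,-48,0],0.01],[[-9,-48,0],0.01],[[-9,-48,0],0.01],[[-9,-48,0],0.01],[[-9,-48,0],0.01],[[-9,-43,0],0],[[-8,-30,0],0]]'

```text
clock: 20.55
position: [427.5, -281.3, 245.6]
eef_rot: [0.679, 0.734, 0.001, 0.0]
wrist_force: [-0.5, 0.2, -1.0]
opening: 1.001
finger_force: 0.0
```

Emit:
jog_arm --plan '[[[0,0,-20],0],[[0,0,-40],0],[[0,0,-30],0],[[0,0,-10],0],[[0,0,0],0],[[0,0,0],0],[[0,0,0],0],[[0,0,0],0],[[0,0,0],0]]'

```text
clock: 21.45
position: [429.6, -278.3, 146.0]
eef_rot: [0.678, 0.735, 0.001, 0.0]
wrist_force: [0.7, -0.2, -0.5]
opening: 1.0
finger_force: 0.0
```

Run:
```python
from h import *
weigh()
p,d=vision.camera("top"); P=cloud("top",d); rects(P,(abs(P[...,2]-79)<8)&(d>0))
```

```text
t 21.95 pos [ 429.1 -278.3  145.3] yaw 4.64 F [-0.31  0.46  0.29] open 1.0 ff 0.0
Fz mean -0.03 sd 0.47
px [242, 63, 32, 47] c 839 28 z 80.8 size 70 123 long-axis deg 6.9
px [128, 153, 62, 24] c 636 271 z 77.0 size 60 151 long-axis deg 88.6
px [126, 193, 64, 23] c 536 272 z 76.9 size 57 152 long-axis deg 88.8
px [521, 257, 60, 216] c 146 -637 z 76.3 size 136 477 long-axis deg 170.7
```

Emit:
jog_arm --plan '[[[0,0,-20],0],[[0,0,-35],0],[[0,0,-25],0],[[0,0,-15],0],[[0,0,-4],0],[[0,0,0],0],[[0,0,0],0]]'

```text
clock: 22.7
position: [429.8, -278.8, 47.4]
eef_rot: [0.678, 0.735, 0.0, 0.001]
wrist_force: [0.1, -0.5, 0.4]
opening: 1.001
finger_force: 0.0
```

Emit:
jog_arm --plan '[[[0,0,0],0],[[0,0,0],0],[[0,0,0],0],[[0,0,0],0],[[0,0,0],0],[[0,0,0],0],[[0,0,0],0]]' --jaw 1 --newtons 50

```text
clock: 23.4
position: [429.6, -278.4, 47.2]
eef_rot: [0.678, 0.735, 0.0, 0.0]
wrist_force: [-2.2, 2.1, 8.6]
opening: 0.676
finger_force: 51.3
```

Emit:
jog_arm --plan '[[[0,0,15],0],[[0,0,35],0],[[0,0,30],0],[[0,0,15],0],[[0,0,5],0],[[0,0,0],0],[[0,0,0],0],[[0,0,0],0],[[0,0,0],0],[[0,0,0],0],[[0,0,0],0]]'

```text
clock: 24.5
position: [429.0, -278.4, 146.1]
eef_rot: [0.678, 0.735, -0.0, -0.0]
wrist_force: [0.3, 0.1, -5.9]
opening: 0.674
finger_force: 55.5
```

```bash
python3 -c "
from h import *
weigh(14)"
```

```text
t 25.2 pos [ 429.1 -278.3  146.3] yaw 4.64 F [-0.15 -0.01 -4.97] open 0.67 ff 55.5
Fz mean -5.97 sd 0.36
```

Blank1 reads about 6 N (610 g), so it is wet and goes on the rack.

Emit:
jog_arm --plan '[[[14,35,0],-0.015],[[17,42,0],-0.015],[[17,42,0],-0.015],[[17,42,0],-0.015],[[17,42,0],-0.015],[[15,36,0],0],[[8,20,0],0],[[4,10,0],0],[[0,0,0],0],[[0,0,-20],0],[[0,0,-30],0],[[0,0,-15],0]]'

```text
clock: 26.4
position: [536.5, -11.4, 79.6]
eef_rot: [0.706, 0.708, -0.001, -0.001]
wrist_force: [-1.2, 0.2, -5.8]
opening: 0.671
finger_force: 55.0
```

Emit:
jog_arm --plan '[[[0,0,-8],0],[[0,0,-6],0],[[0,0,-4],0],[[0,0,-3],0],[[0,0,0],0],[[0,0,0],0],[[0,0,0],0]]'

```text
clock: 27.1
position: [538.7, -9.5, 61.2]
eef_rot: [0.705, 0.709, 0.0, 0.0]
wrist_force: [-3.8, -1.6, 6.4]
opening: 0.676
finger_force: 56.3
```

Emit:
jog_arm --plan '[[[0,0,0],0],[[0,0,0],0],[[0,0,0],0],[[0,0,0],0],[[0,0,0],0],[[0,0,15],0],[[0,0,40],0],[[0,0,45],0],[[0,0,45],0],[[0,0,40],0],[[0,0,0],0],[[0,0,0],0]]' --jaw -1

```text
clock: 28.3
position: [538.5, -9.3, 246.6]
eef_rot: [0.705, 0.709, 0.001, 0.0]
wrist_force: [-0.3, -0.0, -0.2]
opening: 1.002
finger_force: 0.0
```

Run:
```python
from h import *
st()
p,d,P=wrist(); rects(P,(abs(P[...,2]-96)<6)&(d>0))
p,d=vision.camera("side"); cv2.imwrite("pics/s9.png",p[:,:,::-1])
```

```text
t 28.3 pos [538.5  -9.3 246.6] yaw 0.35 F [-0.33 -0.01 -0.17] open 1.0 ff 0.0
px [271, 112, 92, 217] c 537 -11 z 96.8 size 58 149 long-axis deg 90.3
```

View pics/s9.png

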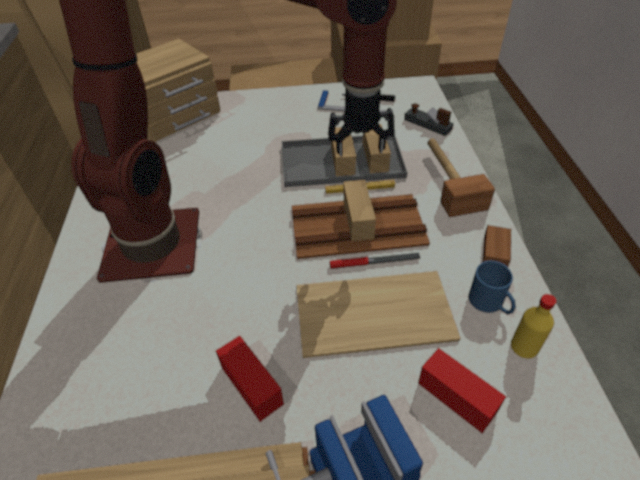

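The picture shows blank1 flat across both battens at about (360,210). The other two lie flat in the tray at about (345,155) and (377,150), and the gripper is clear of everything.

```bash
python3 -c "
from workcell import manip
print(manip.job_done())"
```

```text
the job is handed in; nothing more can be done
None
```

The job is handed in, though no verdict came back: blank1 (about 610 g, wet) lies across the rack's battens, and blank2 (about 270 g) and blank3 (350–390 g), both dry, lie side by side in the tray, all flat and released.

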